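# Set the wide spring jaw to its loading position

## Task

Two spring-jaw holders stand on the bench. With the fingertips, gently push the upright plate of the wider one back against its spring until its stop pin drops, then let go, so that the jaw springs back part of the way and stays latched half open, ready for loading. Push only, never grip or lift anything; leave the narrower jaw shut and the other things on the bench where they are.

Things in the scene. Friction and masses are not known exactly. Their poses are not given: they have to be found in the camera images.
- wide_holder: Wider of two fixed blue holders: base 250 x 100 x 12, from x -75 to +175. Origin on the bench under the push plate's front face when shut; x = push direction (opening), z up. A fixed jaw block stands before the plate: x -45 to -1, 70 wide, top 42 above the bench (fingers pass over it). Behind, a slotted bridge at x 75 to 125, top 58 high, carries the upright stop pin. (mm)
- wide_push (a point): Middle of the front face (towards the fixed jaw) of the wide push plate, 78 mm above the bench; moves with the slide, axes as the holder's. The steel plate is upright, 70 wide (along y), 10 thick, free from 42 to 95 mm above the bench; push it along the holder's +x.
- wide_slide (a joint): Wide slide's travel (m) along the holder's +x: 0 shut, 0.052 hard stop. Its spring pushes back with 4 N (shut) to 9 N. The stop pin rides on the slide's tongue and drops behind a step once the travel passes about 0.036; let go after that, the slide springs back, drawing the pin back 12 mm in the bridge's slot, and is held at about 0.024 (mid, latched). Let go earlier, it shuts.
- wide_pin (a joint): Drop in m of the wide holder's stop pin: 0 raised (riding on the tongue), 0.010 fully dropped (latched).
- wide_pin_top (a point): Centre of the top of the wide holder's stop pin, a steel pin with a round head 20 across; 90 mm above the bench while raised, 80 when dropped; 100 mm behind (+x) the shut push plate's front face, 88 when latched.
- narrow_holder: The narrower spring-jaw holder, of the same make, length, heights and colours, fixed: base 70 wide, its jaws and push plate 32 wide. Origin and axes as for the wide one. It is to be left shut.
- narrow_slide (a joint): Travel in m of the narrow holder's slide, 0 shut; to be left alone.
- battery: Bystander: a loose black battery pack, 105 x 70 x 61 tall, origin under its centre, 0.6 kg.
- jar: Bystander: a loose white jar with a black cap, 64 across, 85 tall, origin under its centre.
- wrench: Bystander: a loose steel wrench 190 long, lying flat, origin under its middle, long axis x.
- tee: Bystander: a loose brass pipe tee, 68 long along its x, 36 wide, 56 tall, origin under its centre.

How it is judged:
By the outcome, as a careful person would: the job done as asked, in the order asked, and still so for the second after the job is handed in, with the robot touching nothing.
It also fails if it takes over 35 s, if anything falls off the work surface, if the arm or the gripper's body presses on something with over 40 N, if the wrist force passes 120 N, or if a joint passes its speed limit or range.

## Robot

A 7-joint arm with a two-finger parallel gripper is mounted at the origin on the work surface. World frame = base frame: x ahead of the robot, y to its left, z up, the work surface at z = 0. Lengths are in mm, angles in degrees, forces in N, time in s.
With the tool pointing down it reaches from about 425 to 1025 mm from the base axis. Payload 9.4 kg.
Tool frame: the origin (TCP) lies midway between the tips of the shut fingers; the grasp point (between the pads) lies behind it (robot.hold_point_z is the z of the grasp point in the tool frame, in mm); z points along the fingers, y is the line along which they close (so a half turn about z gives the same grasp; the last joint's range is limited). The gripper opens to 85 mm and grips with 20 to 120 N. Pads are 22 mm wide; open, the fingers measure 114 mm over their backs; the gripper's body (76 mm by 85 mm) begins 54 mm behind the grasp point. The pads swing forward as they close: fully open they stand 13 mm farther back than shut.
Start: joints at [68.314, 34.337, -0.143, 91.639, 0.103, 54.024, -4.572], TCP at [215.489, -692.235, 231.275] pointing down, gripper open.
Joint ranges: [-147.43, 147.43], [-19.82, 112.94], [-74.19, 73.91], [6.32, 146.72], [-59.91, 239.91], [6.04, 106.73], [-150.56, 150.56]. Speed limits (degrees/s): [127.2, 127.2, 172.46, 172.46, 180, 180, 180].

## Interface

Orientations are given as a 3x3 rotation matrix whose columns are the frame's x, y, z axes.
In Python, from plant import robot, eyes, order gives the robot as it stands. The module is installed in compiled form; this text tells all that it offers.
- The arm moves only by the tool send_rows, never from a script. Its argument "increments" is a list of rows, each an object of numbers: "gripper": the opening, from 0 (shut) to 1 (fully open); "dx", "dy", "dz": the shift along the tool's x, y, z scaled (see below); "rx", "ry", "rz": the turn, a rotation vector about the tool's x, y, z scaled (see below). A call has 1 to 8 rows; each row shifts and turns the commanded pose from where the row before left it, along the tool's axes as they then stand; what a row does not reach is not made up. The controller multiplies each number of a shift by 0.025 m and each number of a turn by 4 degrees. A row lasts 1/12 s, in which the tool goes at most 41.7 mm and 7.16 degrees, less where a joint would pass 70% of its speed; a pose out of reach is approached as far as the arm can. A call with a number of a shift or a turn outside -1 to 1 is refused whole. A call with a gripper value outside its range is refused whole. The fingers move at their own pace and stop on an object; "newtons" is the grip in N (left out, the last holds). Time passes only in rows, so rows that do not move let the fingers close. It gives the time, the measured TCP pose, the force, the opening and the grip force at its end, in the units of the state.
- robot.get_state(): the state, without advancing time (a new reading comes with each control period).
- eyes.capture(name): name is "side" or "top" or "wrist"; returns a dict with "img" (384x512x3 uint8, red, green, blue), "fx", "fy", "cx", "cy" (pixels), "xyz" and "orientation" of the camera in the world. Camera axes: x right, y up, looking along -z (the intrinsics and any distortion apply to the point x, -y, -z); pixel columns grow to the right and rows downward; lengths in mm; the calibration is good to about 2 mm. A picture is of the moment at which its call begins. There is no depth.
- order.sign_off(): hands the job in; it is judged then, once.
The state is a dict: "t": time; "joint_positions": joint angles; "joint_velocities": joint speeds; "joint_efforts": joint torques, N m; "tool_pos": TCP position; "orientation": TCP orientation; "contact_force": force on the tool from outside, world axes, zero at the start; "moment": the same for the moment, N m; "grip_width": opening from 0.0 (shut) to 1.0 (fully open); "grip_force": force on a finger pad.
Only numpy, scipy, OpenCV 4.12 (cv2) and the standard library are available. Lean on these libraries where they do the work, as an engineer would, in place of code of your own. Each camera call takes 0.05 s, during which the arm holds its last target. There are 200 camera calls.

## Working session

There is one attempt and no reset: what is moved stays moved. The work goes in short steps, Python scripts to look and compute and a tool call to move; the robot and the scene stay as the last step left them, time stands still between calls to the robot, and variables do not carry over. Pictures are saved under pics/ and viewed, at most 10 in all, crops included, and the job is handed in when it is done.

Besides the shell and the picture viewer there is one more tool, called after "Request:" as a command line: name --argument value ..., lists and objects as JSON in quotes. send_rows: Moves the arm, as the interface text tells. Shifts and turns lie within -1 to 1; 1 stands for 0.025 m of shift or 4 degrees of turn. Its arguments: {"type":"object","properties":{"increments":{"type":"array"},"newtons":{"type":"number"}},"required":["increments"]}

```bash
mkdir -p pics; cat > h.py <<'E'
import numpy as np,cv2
from plant import robot,eyes,order
def ray(c,u,v):
    d=np.array([(u-c["cx"])/c["fx"],-(v-c["cy"])/c["fy"],-1.]);return np.array(c["xyz"],float),np.array(c["orientation"])@d
def onz(c,u,v,z):
    o,d=ray(c,u,v);return (o+d*(z-o[2])/d[2]).round(1)
def proj(c,p):
    q=np.array(c["orientation"]).T@(np.array(p,float)-c["xyz"]);return (c["cx"]+c["fx"]*q[0]/-q[2],c["cy"]-c["fy"]*q[1]/-q[2])
def save(c,n): cv2.imwrite("pics/"+n,c["img"][:,:,::-1])
E
python3 - <<'E'
from h import *
import pickle
C={}
for n in ["top","side"]:
    c=eyes.capture(n);C[n]=c;save(c,n+"0.png");print(n,[c.get(k) for k in("fx","fy","cx","cy","xyz","orientation")],[k for k in c])
pickle.dump(C,open("c0.pkl","wb"))
s=robot.get_state();print(s["t"],s["tool_pos"],s["orientation"],s["grip_width"],robot.hold_point_z)
E
```

```text
top [408.97650348098404, 408.97650348098404, 252.38580061123187, 189.65896363060656, array([ 423.75460458,   -5.30820541, 1299.29283015]), array([[ 0.00684197,  0.99344503, -0.11410595],
       [-0.99976564,  0.0044521 , -0.02118599],
       [-0.02053911,  0.11422416,  0.99324266]])] ['img', 'fx', 'fy', 'cx', 'cy', 'xyz', 'orientation']
side [491.17430161906736, 491.17430161906736, 261.91146333082963, 195.4169430714594, array([ 375.87329108, 1159.04146731,  995.47285838]), array([[-0.98919629,  0.07327028, -0.12697305],
       [-0.14511208, -0.61236767,  0.77714112],
       [-0.02081284,  0.78717044,  0.61638423]])] ['img', 'fx', 'fy', 'cx', 'cy', 'xyz', 'orientation']
0.1 [ 215.3783427  -691.83550474  230.51040341] [[ 9.54782163e-01  2.97305822e-01 -5.18706841e-04]
 [ 2.97306253e-01 -9.54781313e-01  1.27961839e-03]
 [-1.14813600e-04 -1.37597160e-03 -9.99999047e-01]] 0.996727078578883 -18.700000000000003
```

View pics/top0.png

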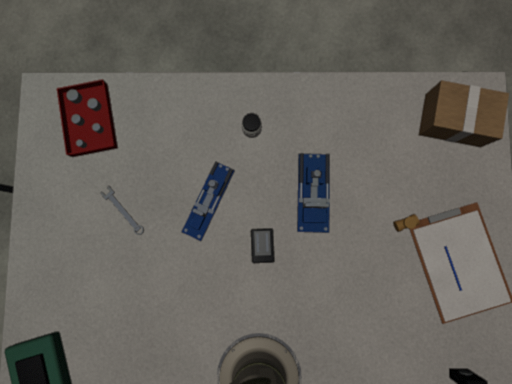

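View pics/side0.png

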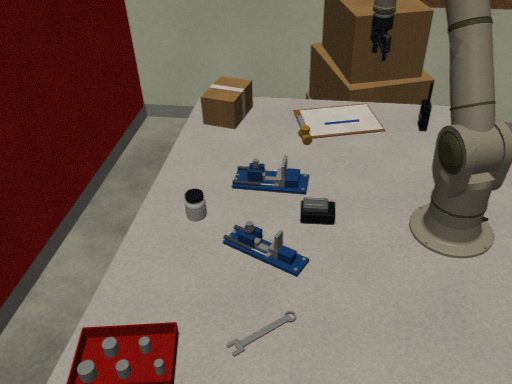

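The top view shows the wide holder at about (314,193), with its pin end up, so the push is away from the robot. The narrow holder is at about (208,201). Next I'll measure with the blue mask.

```bash
python3 - <<'E'
from h import *
import pickle
C=pickle.load(open("c0.pkl","rb"));c=C["top"];im=c["img"]
h=cv2.cvtColor(im,cv2.COLOR_RGB2HSV)
m=cv2.inRange(h,(100,120,30),(125,255,255))
m=cv2.morphologyEx(m,cv2.MORPH_CLOSE,np.ones((5,5)))
for k in cv2.findContours(m,cv2.RETR_EXTERNAL,cv2.CHAIN_APPROX_NONE)[0]:
    if cv2.contourArea(k)<600: continue
    pts=np.array([onz(c,u,v,12)[:2] for u,v in k[:,0]],np.float32)
    r=cv2.minAreaRect(pts);print(r,cv2.boundingRect(k)); print(cv2.boxPoints(r))
a=cv2.resize(im[140:245,285:345],None,fx=5.5,fy=5.5,interpolation=cv2.INTER_CUBIC)
s=cv2.resize(C["side"]["img"][145:205,220:320],None,fx=5,fy=5,interpolation=cv2.INTER_CUBIC)
o=np.zeros((600,800,3),np.uint8);a=a[:600];o[:a.shape[0],:330]=a[:,:330];s=s[:, :465];o[:s.shape[0],335:335+s.shape[1]]=s
cv2.imwrite("pics/crop1.png",cv2.convertScaleAbs(o[:,:,::-1],alpha=1.5))
E
```

```text
((485.8683166503906, -168.42889404296875), (94.12340545654297, 87.46846771240234), 89.39045715332031) (298, 203, 31, 29)
[[ 441.6359  -215.02267]
 [ 529.0994  -215.95319]
 [ 530.1007  -121.83511]
 [ 442.6372  -120.9046 ]]
((616.4511108398438, -165.26766967773438), (85.06111907958984, 136.0489959716797), 89.2326889038086) (298, 155, 28, 43)
[[ 547.86316  -206.88345 ]
 [ 683.8999   -208.70538 ]
 [ 685.03906  -123.651886]
 [ 549.0023   -121.829956]]
```

View pics/crop1.png

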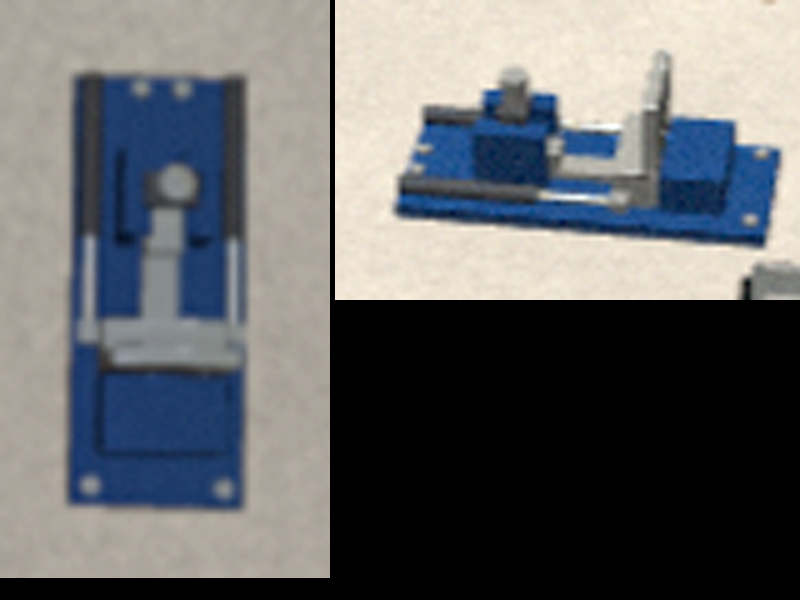

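The crop shows the base corners at crop px (68,505), (243,507), (245,77) and (75,75). The plate is at crop row ~330–365, and the jaw block in front of it ends at row 455.

```bash
python3 - <<'E'
from h import *
import pickle
C=pickle.load(open("c0.pkl","rb"));c=C["top"]
f=lambda x,y,z:onz(c,285+(x+.5)/5.5-.5,140+(y+.5)/5.5-.5,z)
for p in [(68,505,12),(243,507,12),(245,77,12),(75,75,12),(177,182,90),(106,365,95),(242,367,95)]: print(p,f(*p))
s=robot.get_state();print(s["joint_positions"],s["tool_pos"])
E
```

```text
(68, 505, 12) [ 440.9 -118.1   12. ]
(243, 507, 12) [ 440.5 -217.1   12. ]
(245, 77, 12) [ 688.5 -221.9   12. ]
(75, 75, 12) [ 689.4 -123.5   12. ]
(177, 182, 90) [ 614.5 -171.2   90. ]
(106, 365, 95) [ 514.5 -131.5   95. ]
(242, 367, 95) [ 513.8 -204.    95. ]
[68.31343913 34.37973435 -0.14692007 91.67556314  0.10295552 54.02394493
 -4.57253418] [ 215.3783427  -691.83550474  230.51040341]
```

Request:
send_rows --increments '[{"gripper": 0,"rz": 0.925},{"gripper": 0,"rz": 0.925},{"gripper": 0,"rz": 0.925},{"gripper": 0,"rz": 0.925},{"gripper": 0,"rz": 0.925},{"gripper": 0,"dx": 0.4,"dy": -0.8},{"gripper": 0,"dx": 0.4,"dy": -0.8},{"gripper": 0,"dx": 0.4,"dy": -0.8}]'

```text
schema error: expected keys gripper, dx, dy, dz, rx, ry, rz
```

Request:
send_rows --increments '[{"gripper": 0,"dx": 0.4,"dy": -0.8},{"gripper": 0,"dx": 0.4,"dy": -0.8},{"gripper": 0,"dx": 0.4,"dy": -0.8},{"gripper": 0,"dx": 0.4,"dy": -0.8},{"gripper": 0,"dx": 0.4,"dy": -0.8},{"gripper": 0,"dx": 0.4,"dy": -0.8},{"gripper": 0,"dx": 0.4,"dy": -0.8},{"gripper": 0,"dx": 0.4,"dy": -0.8}]'

```text
schema error: expected keys gripper, dx, dy, dz, rx, ry, rz
```

Request:
send_rows --increments '[{"gripper": 0,"dx": 0.4,"dy": -0.8},{"gripper": 0,"dx": 0.4,"dy": -0.8},{"gripper": 0,"dx": 0.4,"dy": -0.8},{"gripper": 0,"dx": 0.4,"dy": -0.8},{"gripper": 0,"dx": 0.4,"dy": -0.8},{"gripper": 0,"dx": 0.4,"dy": -0.8},{"gripper": 0,"dx": 0.4,"dy": -0.8},{"gripper": 0,"dx": 0.4,"dy": -0.8}]'

```text
schema error: expected keys gripper, dx, dy, dz, rx, ry, rz
```

All keys are required in every row.

Request:
send_rows --increments '[{"gripper": 0,"dx": 0,"dy": 0,"dz": 0,"rx": 0,"ry": 0,"rz": 0.925},{"gripper": 0,"dx": 0,"dy": 0,"dz": 0,"rx": 0,"ry": 0,"rz": 0.925},{"gripper": 0,"dx": 0,"dy": 0,"dz": 0,"rx": 0,"ry": 0,"rz": 0.925},{"gripper": 0,"dx": 0,"dy": 0,"dz": 0,"rx": 0,"ry": 0,"rz": 0.925},{"gripper": 0,"dx": 0,"dy": 0,"dz": 0,"rx": 0,"ry": 0,"rz": 0.925},{"gripper": 0,"dx": 0.4,"dy": -0.8,"dz": 0,"rx": 0,"ry": 0,"rz": 0},{"gripper": 0,"dx": 0.4,"dy": -0.8,"dz": 0,"rx": 0,"ry": 0,"rz": 0},{"gripper": 0,"dx": 0.4,"dy": -0.8,"dz": 0,"rx": 0,"ry": 0,"rz": 0}]'

```text
t: 0.77
tool_pos: [246.7, -632.0, 230.6]
orientation: [[1.0, -0.022, -0.001], [-0.022, -1.0, 0.001], [-0.001, -0.001, -1.0]]
contact_force: [0.1, 0.6, -0.7]
grip_width: 0.002
grip_force: 0.0
```

Request:
send_rows --increments '[{"gripper": 0,"dx": 0.4,"dy": -0.8,"dz": 0,"rx": 0,"ry": 0,"rz": 0},{"gripper": 0,"dx": 0.4,"dy": -0.8,"dz": 0,"rx": 0,"ry": 0,"rz": 0},{"gripper": 0,"dx": 0.4,"dy": -0.8,"dz": 0,"rx": 0,"ry": 0,"rz": 0},{"gripper": 0,"dx": 0.4,"dy": -0.8,"dz": 0,"rx": 0,"ry": 0,"rz": 0},{"gripper": 0,"dx": 0.4,"dy": -0.8,"dz": 0,"rx": 0,"ry": 0,"rz": 0},{"gripper": 0,"dx": 0.4,"dy": -0.8,"dz": 0,"rx": 0,"ry": 0,"rz": 0},{"gripper": 0,"dx": 0.4,"dy": -0.8,"dz": 0,"rx": 0,"ry": 0,"rz": 0},{"gripper": 0,"dx": 0.4,"dy": -0.8,"dz": 0,"rx": 0,"ry": 0,"rz": 0}]'

```text
t: 1.43
tool_pos: [330.4, -473.4, 231.0]
orientation: [[1.0, -0.021, -0.0], [-0.021, -1.0, 0.0], [-0.0, -0.0, -1.0]]
contact_force: [-0.0, 0.0, -0.3]
grip_width: 0.002
grip_force: 0.0
```

Request:
send_rows --increments '[{"gripper": 0,"dx": 0.4,"dy": -0.8,"dz": 0,"rx": 0,"ry": 0,"rz": 0},{"gripper": 0,"dx": 0.4,"dy": -0.8,"dz": 0,"rx": 0,"ry": 0,"rz": 0},{"gripper": 0,"dx": 0.4,"dy": -0.8,"dz": 0,"rx": 0,"ry": 0,"rz": 0},{"gripper": 0,"dx": 0.4,"dy": -0.8,"dz": 0,"rx": 0,"ry": 0,"rz": 0},{"gripper": 0,"dx": 0.4,"dy": -0.8,"dz": 0,"rx": 0,"ry": 0,"rz": 0},{"gripper": 0,"dx": 0.4,"dy": -0.8,"dz": 0,"rx": 0,"ry": 0,"rz": 0},{"gripper": 0,"dx": 0.4,"dy": -0.8,"dz": 0,"rx": 0,"ry": 0,"rz": 0},{"gripper": 0,"dx": 0,"dy": 0,"dz": 0,"rx": 0,"ry": 0,"rz": 0}]'

```text
t: 2.1
tool_pos: [405.2, -332.0, 231.0]
orientation: [[1.0, -0.016, 0.0], [-0.016, -1.0, 0.002], [0.0, -0.002, -1.0]]
contact_force: [-1.4, 0.2, -0.1]
grip_width: -0.002
grip_force: 0.0
```

Request:
send_rows --increments '[{"gripper": 0,"dx": 0.4,"dy": -0.9,"dz": 0,"rx": 0,"ry": 0,"rz": 0},{"gripper": 0,"dx": 0.4,"dy": -0.9,"dz": 0,"rx": 0,"ry": 0,"rz": 0},{"gripper": 0,"dx": 0.4,"dy": -0.9,"dz": 0,"rx": 0,"ry": 0,"rz": 0},{"gripper": 0,"dx": 0.4,"dy": -0.9,"dz": 0,"rx": 0,"ry": 0,"rz": 0},{"gripper": 0,"dx": 0.4,"dy": -0.9,"dz": 0,"rx": 0,"ry": 0,"rz": 0},{"gripper": 0,"dx": 0.4,"dy": -0.9,"dz": 0,"rx": 0,"ry": 0,"rz": 0},{"gripper": 0,"dx": 0.4,"dy": -0.9,"dz": 0,"rx": 0,"ry": 0,"rz": 0},{"gripper": 0,"dx": 0.2,"dy": -0.3,"dz": 0,"rx": 0,"ry": 0,"rz": 0}]'

```text
t: 2.77
tool_pos: [482.6, -169.7, 231.1]
orientation: [[1.0, -0.018, 0.0], [-0.018, -1.0, 0.001], [0.0, -0.001, -1.0]]
contact_force: [0.2, 0.3, -0.4]
grip_width: 0.0
grip_force: 0.0
```

Request:
send_rows --increments '[{"gripper": 0,"dx": 0,"dy": 0,"dz": 0.8,"rx": 0,"ry": 0,"rz": 0},{"gripper": 0,"dx": 0,"dy": 0,"dz": 0.8,"rx": 0,"ry": 0,"rz": 0},{"gripper": 0,"dx": 0,"dy": 0,"dz": 0.8,"rx": 0,"ry": 0,"rz": 0},{"gripper": 0,"dx": 0,"dy": 0,"dz": 0.8,"rx": 0,"ry": 0,"rz": 0},{"gripper": 0,"dx": 0,"dy": 0,"dz": 0,"rx": 0,"ry": 0,"rz": 0},{"gripper": 0,"dx": 0,"dy": 0,"dz": 0,"rx": 0,"ry": 0,"rz": 0}]'

```text
t: 3.27
tool_pos: [480.7, -173.3, 150.7]
orientation: [[1.0, -0.022, -0.003], [-0.022, -1.0, 0.0], [-0.003, -0.0, -1.0]]
contact_force: [-0.3, -0.1, 0.2]
grip_width: 0.001
grip_force: 0.0
```

```bash
python3 - <<'E'
from h import *
w=eyes.capture("wrist");s=eyes.capture("side")
a=cv2.resize(s["img"][110:210,215:335],(480,400),interpolation=cv2.INTER_CUBIC)
b=cv2.resize(w["img"],(320,240))
o=np.zeros((400,800,3),np.uint8);o[:,:480]=a;o[:240,480:]=b
cv2.imwrite("pics/c2.png",o[:,:,::-1])
E
```

```text
(no output)
```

View pics/c2.png

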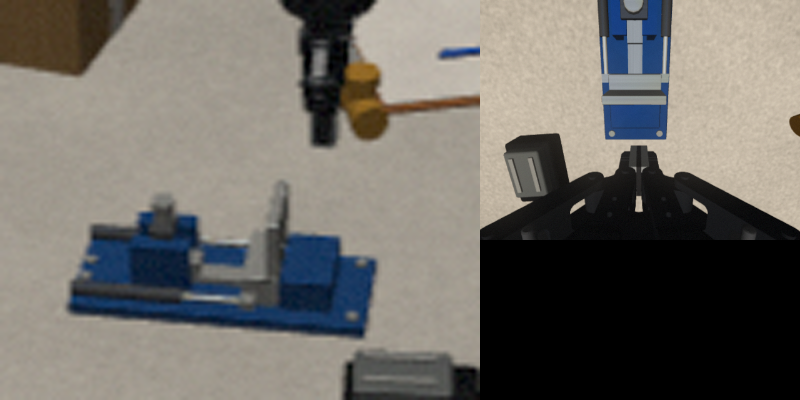

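The wrist view shows the fingers (crop px ~638,150) centred on the plate and in front of it. I'll go down now to z ≈ 70.

Request:
send_rows --increments '[{"gripper": 0,"dx": 0,"dy": -0.14,"dz": 0.7,"rx": 0,"ry": 0,"rz": 0},{"gripper": 0,"dx": 0,"dy": 0,"dz": 0.7,"rx": 0,"ry": 0,"rz": 0},{"gripper": 0,"dx": 0,"dy": 0,"dz": 0.7,"rx": 0,"ry": 0,"rz": 0},{"gripper": 0,"dx": 0,"dy": 0,"dz": 0.7,"rx": 0,"ry": 0,"rz": 0},{"gripper": 0,"dx": 0,"dy": 0,"dz": 0.4,"rx": 0,"ry": 0,"rz": 0},{"gripper": 0,"dx": 0,"dy": 0,"dz": 0,"rx": 0,"ry": 0,"rz": 0},{"gripper": 0,"dx": 0,"dy": 0,"dz": 0,"rx": 0,"ry": 0,"rz": 0}]'

```text
t: 3.95
tool_pos: [481.8, -169.4, 71.8]
orientation: [[1.0, -0.021, 0.0], [-0.021, -1.0, -0.0], [0.0, 0.0, -1.0]]
contact_force: [0.1, -0.2, 0.3]
grip_width: 0.0
grip_force: 0.0
```

Request:
send_rows --increments '[{"gripper": 0,"dx": 0.2,"dy": 0,"dz": 0,"rx": 0,"ry": 0,"rz": 0},{"gripper": 0,"dx": 0.2,"dy": 0,"dz": 0,"rx": 0,"ry": 0,"rz": 0},{"gripper": 0,"dx": 0.2,"dy": 0,"dz": 0,"rx": 0,"ry": 0,"rz": 0},{"gripper": 0,"dx": 0,"dy": 0,"dz": 0,"rx": 0,"ry": 0,"rz": 0}]'

```text
t: 4.28
tool_pos: [498.6, -169.6, 72.0]
orientation: [[1.0, -0.021, 0.003], [-0.021, -1.0, -0.0], [0.003, 0.0, -1.0]]
contact_force: [1.2, -0.2, 0.5]
grip_width: 0.001
grip_force: 0.0
```

Request:
send_rows --increments '[{"gripper": 0,"dx": 0.15,"dy": 0,"dz": 0,"rx": 0,"ry": 0,"rz": 0},{"gripper": 0,"dx": 0.15,"dy": 0,"dz": 0,"rx": 0,"ry": 0,"rz": 0},{"gripper": 0,"dx": 0,"dy": 0,"dz": 0,"rx": 0,"ry": 0,"rz": 0}]'

```text
t: 4.53
tool_pos: [503.6, -169.7, 71.2]
orientation: [[1.0, -0.021, -0.002], [-0.021, -1.0, 0.0], [-0.002, -0.0, -1.0]]
contact_force: [-3.0, 0.1, 2.4]
grip_width: 0.005
grip_force: 1.6
```

Contact came at TCP x ≈ 503. I'll push on to about 42 mm of travel.

Request:
send_rows --increments '[{"gripper": 0,"dx": 0.2,"dy": 0,"dz": 0,"rx": 0,"ry": 0,"rz": 0},{"gripper": 0,"dx": 0.2,"dy": 0,"dz": 0,"rx": 0,"ry": 0,"rz": 0},{"gripper": 0,"dx": 0.2,"dy": 0,"dz": 0,"rx": 0,"ry": 0,"rz": 0},{"gripper": 0,"dx": 0,"dy": 0,"dz": 0,"rx": 0,"ry": 0,"rz": 0}]'

```text
t: 4.87
tool_pos: [518.1, -170.0, 71.0]
orientation: [[1.0, -0.021, -0.003], [-0.021, -1.0, 0.0], [-0.003, -0.0, -1.0]]
contact_force: [-4.0, -0.4, 3.0]
grip_width: 0.004
grip_force: 2.3
```

Request:
send_rows --increments '[{"gripper": 0,"dx": 0.2,"dy": 0,"dz": 0,"rx": 0,"ry": 0,"rz": 0},{"gripper": 0,"dx": 0.2,"dy": 0,"dz": 0,"rx": 0,"ry": 0,"rz": 0},{"gripper": 0,"dx": 0.2,"dy": 0,"dz": 0,"rx": 0,"ry": 0,"rz": 0},{"gripper": 0,"dx": 0.2,"dy": 0,"dz": 0,"rx": 0,"ry": 0,"rz": 0},{"gripper": 0,"dx": 0.15,"dy": 0,"dz": 0,"rx": 0,"ry": 0,"rz": 0},{"gripper": 0,"dx": 0,"dy": 0,"dz": 0,"rx": 0,"ry": 0,"rz": 0},{"gripper": 0,"dx": 0,"dy": 0,"dz": 0,"rx": 0,"ry": 0,"rz": 0}]'

```text
t: 5.45
tool_pos: [540.7, -170.4, 70.9]
orientation: [[1.0, -0.021, -0.004], [-0.021, -1.0, 0.001], [-0.004, -0.0, -1.0]]
contact_force: [-8.0, 0.4, 4.6]
grip_width: -0.0
grip_force: 3.7
```

Request:
send_rows --increments '[{"gripper": 0,"dx": 0.15,"dy": 0,"dz": 0,"rx": 0,"ry": 0,"rz": 0},{"gripper": 0,"dx": 0.1,"dy": 0,"dz": 0,"rx": 0,"ry": 0,"rz": 0},{"gripper": 0,"dx": 0,"dy": 0,"dz": 0,"rx": 0,"ry": 0,"rz": 0},{"gripper": 0,"dx": 0,"dy": 0,"dz": 0,"rx": 0,"ry": 0,"rz": 0}]'

```text
t: 5.78
tool_pos: [546.6, -170.6, 70.9]
orientation: [[1.0, -0.022, -0.004], [-0.022, -1.0, 0.001], [-0.004, -0.001, -1.0]]
contact_force: [-8.1, -0.1, 4.3]
grip_width: 0.002
grip_force: 4.0
```

```bash
cat > look.py <<'E'
from h import *
import sys
w=eyes.capture("wrist");s=eyes.capture("side")
a=cv2.resize(s["img"][120:205,220:322],(480,400),interpolation=cv2.INTER_CUBIC)
b=cv2.resize(w["img"],(320,240))
o=np.zeros((400,800,3),np.uint8);o[:,:480]=a;o[:240,480:]=b
cv2.imwrite("pics/"+sys.argv[1],o[:,:,::-1])
E
python3 look.py c3.png
```

```text
(no output)
```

View pics/c3.png

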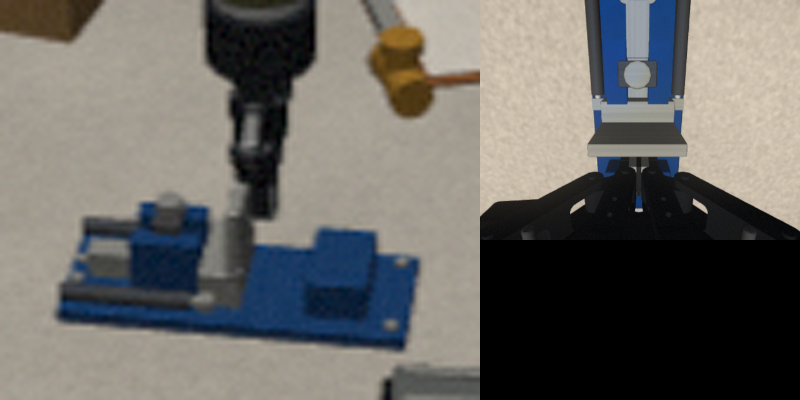

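The side view shows the pin head (crop px ~168,205) sitting lower on the bridge, and travel is about 43 mm, so it has dropped. I'll ease back slowly.

Request:
send_rows --increments '[{"gripper": 0,"dx": -0.2,"dy": 0,"dz": 0,"rx": 0,"ry": 0,"rz": 0},{"gripper": 0,"dx": -0.2,"dy": 0,"dz": 0,"rx": 0,"ry": 0,"rz": 0},{"gripper": 0,"dx": -0.2,"dy": 0,"dz": 0,"rx": 0,"ry": 0,"rz": 0},{"gripper": 0,"dx": -0.2,"dy": 0,"dz": 0,"rx": 0,"ry": 0,"rz": 0},{"gripper": 0,"dx": -0.2,"dy": 0,"dz": 0,"rx": 0,"ry": 0,"rz": 0},{"gripper": 0,"dx": -0.2,"dy": 0,"dz": 0,"rx": 0,"ry": 0,"rz": 0},{"gripper": 0,"dx": -0.2,"dy": 0,"dz": 0,"rx": 0,"ry": 0,"rz": 0},{"gripper": 0,"dx": 0,"dy": 0,"dz": 0,"rx": 0,"ry": 0,"rz": 0}]'

```text
t: 6.55
tool_pos: [513.5, -170.0, 71.4]
orientation: [[1.0, -0.021, 0.0], [-0.021, -1.0, -0.0], [0.0, 0.0, -1.0]]
contact_force: [-0.2, -0.8, -0.5]
grip_width: 0.001
grip_force: 0.0
```

```bash
python3 look.py c4.png
```

```text
(no output)
```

View pics/c4.png

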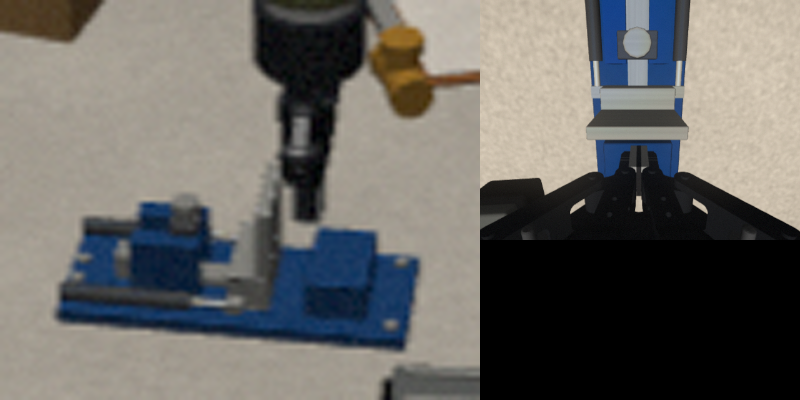

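The plate is standing half open with a gap to the fingertips (crop px 270 against 300), the force is zero, and the pin has been drawn back and is low, so it's latched. I'll back off a little and rise clear.

Request:
send_rows --increments '[{"gripper": 0,"dx": -0.4,"dy": 0,"dz": 0,"rx": 0,"ry": 0,"rz": 0},{"gripper": 0,"dx": -0.2,"dy": 0,"dz": -0.4,"rx": 0,"ry": 0,"rz": 0},{"gripper": 0,"dx": 0,"dy": 0,"dz": -0.8,"rx": 0,"ry": 0,"rz": 0},{"gripper": 0,"dx": 0,"dy": 0,"dz": -0.8,"rx": 0,"ry": 0,"rz": 0},{"gripper": 0,"dx": 0,"dy": 0,"dz": -0.8,"rx": 0,"ry": 0,"rz": 0},{"gripper": 0,"dx": 0,"dy": 0,"dz": -0.8,"rx": 0,"ry": 0,"rz": 0},{"gripper": 0,"dx": 0,"dy": 0,"dz": 0,"rx": 0,"ry": 0,"rz": 0},{"gripper": 0,"dx": 0,"dy": 0,"dz": 0,"rx": 0,"ry": 0,"rz": 0}]'

```text
t: 7.32
tool_pos: [499.1, -169.8, 162.8]
orientation: [[1.0, -0.021, 0.003], [-0.021, -1.0, -0.001], [0.003, 0.001, -1.0]]
contact_force: [-0.5, 0.8, -0.5]
grip_width: -0.003
grip_force: 0.0
```

```bash
python3 look.py c5.png
```

```text
(no output)
```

View pics/c5.png

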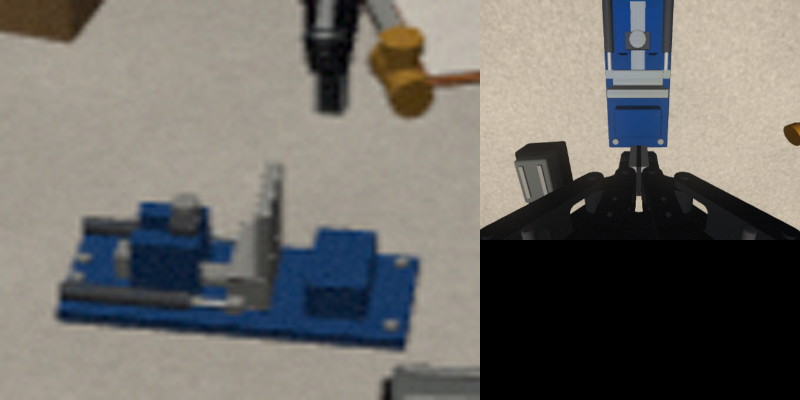

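The plate hasn't moved since the last picture: half open and latched, with the arm clear.

```bash
python3 -c "
from plant import order
print(order.sign_off())"
```

```text
the job is handed in; nothing more can be done
None
```

The wide holder's jaw is latched half open with its stop pin dropped, as the last pictures show; the arm is clear, it touched only that push plate, and the job is handed in.

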